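# Ready the spring clamp for a bisque cup

## Task

Set up the pot clamp for loading: lift the thin bisque cup with a light grip (it cracks if squeezed hard, banged down or dropped) and set it upright with its whole foot on the round plaster stand, then let go of it. Next pull the clamp's sprung jaw out by its grip bar until the pointer is level with the dark line on the brass index block, and keep it there: finish while still holding the bar at the mark. Leave the other things on the bench where they are.

Things in the scene. Friction and masses are not known exactly. Their poses are not given: they have to be found in the camera images.
- cup: Loose straight-sided terracotta cup, open on top, 58 mm outside diameter, 80 mm tall, foot 52 mm, wall 4 mm, 0.14 to 0.28 kg. Origin: centre of its underside; z up. Cracks if the forces of both fingers on it add up to over 100 N (a grip of 20 to 35 N is right), if pressed on the stand with over 40 N, or if dropped over 10 mm.
- stand: Round plaster loading stand, fixed to the bench, flat top 104 mm across, 30 mm high, with a narrower waist. Origin: centre of its underside on the bench.
- stand_top (a point): Centre of the stand's flat top, 30 mm above the bench.
- clamp: Pot clamp fixed to the bench: plywood bed 280 (x) x 110 (y) x 20 mm with an 80 mm high wooden V-stop at the +x end, a 50 mm high plate at the -x end and, along its -y side, an aluminium index rail, top 36 mm up. Origin: centre of the underside of the 280 x 110 bed; x points from the pull end to the V-stop, z up. The jaw is pulled along -x.
- jaw (a joint): Travel of the sprung jaw carriage along the clamp's -x, in m: 0 at rest (spring home), growing as it is pulled out, hard stop at 0.09. The spring pulls it back with 4 N at 0 and 80 N/m more (about 10 N at 75 mm); let go, it returns to 0.
- grip_bar (a point): Centre of the jaw's wooden grip bar, 14 mm thick (clamp x), 74 mm long (clamp y), 24 mm high; centre 87 mm, top 99 mm above the bench. On two posts on the carriage (carriage top 47 mm up); moves with the jaw. The jaw board (top 77 mm) stands 65 mm away on the +x side. Pinch from above, fingers closing along clamp x. Axes as the clamp.
- pointer (a point): Tip of the narrow steel pointer that sticks out of the carriage to the clamp's -y side, 42 mm above the bench, at the same clamp x as the grip bar; moves with the jaw.
- mark (a point): The dark line across the brass index block (22 x 20 mm) on the rail, at the edge nearest the pointer, 44 mm above the bench. Axes as the clamp; the pointer is at the mark when both have the same clamp x. It lies 35 to 65 mm from the pointer's rest place towards clamp -x, set differently each run.
- vase: Bystander: terracotta vase with a narrow neck, 72 mm widest, 170 mm tall. Origin: centre of its underside.
- bowl: Bystander: terracotta bowl, 96 mm across, 45 mm high. Origin: centre of its underside.
- sprayer: Bystander: clear bottle, 60 mm across, 190 mm tall, out to the left. Origin: centre of its underside.
- jar: Bystander: glass jar with a yellow lid, 76 mm across, 120 mm tall, out to the right. Origin: centre of its underside.
- scraper: Bystander: flat steel scraper with a wooden handle, about 180 mm long, lying crosswise between the clamp and the robot. Origin: under its middle.
- tape: Bystander: round blue tape measure, 60 mm across, 32 mm high. Origin: centre of its underside.
There are look-alikes about, which are no part of the job. Of the things that look like the stand, take the one that is farthest to the robot's right at the start.

How it is judged:
On the way, in this order (a step that is already met when the one before it is completed fails the run):
1. the cup stands upright on the stand, let go (horizontal distance between cup and stand_top below 0.026 m and z of cup in the frame of stand_top between -0.004 and 0.005 m and angle between cup's own z axis and vertical below 0.12 rad and contact force between the fingers and cup below 0.1 N), for 0.3 s.
2. the jaw is held with its pointer at the mark (x of pointer in the frame of mark between -0.005 and 0.005 m and contact force between the fingers and jaw above 2 N), for 1 s.
At the end, for the whole second after the job is handed in: The cup is upright (within 7 degrees) with its foot on the stand's top, its centre within 26 mm of the stand's centre, released and at rest; and the fingers hold the jaw (contact over 2 N) with the pointer within 5 mm of the mark along the clamp's x, still (all of step 1 and all of step 2 and linear speed of cup below 0.02 m/s and velocity of joint jaw between -0.01 and 0.01 m/s and value of joint jaw above 0.025 m and contact force between the arm and cup below 0.1 N and contact force between cup and jaw below 0.1 N); the arm keeps its last pose, push and grip.
It fails at once if the cup is squeezed hard (over 100 N of finger contact in all) (contact force between the fingers and cup above 100 N).
It fails at once if the cup is banged or pressed on the stand (over 40 N) (contact force between cup and stand above 40 N).
It fails at once if the cup is dropped (falls free at over 0.45 m/s, some 10 mm) (contact force between the fingers and cup below 0.1 N and linear speed of cup above 0.45 m/s).
It fails at once if the cup is tipped over (angle between cup's own z axis and vertical above 0.6 rad).
It fails at once if another thing on the bench is moved more than 30 mm (distance of any of vase, bowl, sprayer, jar, scraper, tape from where it was at the start of the episode above 0.03 m).
It also fails if it takes over 58 s, if anything falls off the work surface, if the arm or the gripper's body presses on something with over 40 N, if the wrist force passes 120 N, or if a joint passes its speed limit or range.

## Robot

A 7-joint arm with a two-finger parallel gripper is mounted at the origin on the work surface. World frame = base frame: x ahead of the robot, y to its left, z up, the work surface at z = 0. Lengths are in m, angles in rad, forces in N, time in s.
With the tool pointing down it reaches from about 0.425 to 0.875 m from the base axis. Payload 4.7 kg.
Tool frame: the origin (TCP) lies midway between the tips of the shut fingers; the grasp point (between the pads) lies 19 mm behind it; z points along the fingers, y is the line along which they close (so a half turn about z gives the same grasp; the last joint's range is limited). The gripper opens to 87 mm and grips with 3 to 60 N. Pads are 19 mm wide; open, the fingers measure 117 mm over their backs; the gripper's body (75 mm by 190 mm) begins 51 mm behind the grasp point.
Start: joints at [0.014, 0.321, -0.07, 1.45, 0.023, 1.371, -0.057], TCP at [0.65, -0, 0.223] pointing down, gripper open.
Joint ranges: [-2.86, 2.86], [-0.3, 2.09], [-1.38, 1.24], [0.06, 2.45], [-1.56, 4.7], [0.09, 2.05], [-2.69, 2.69]. Speed limits (rad/s): [2.57, 2.57, 3.14, 3.14, 3.14, 3.14, 3.14].

## Interface

Orientations are given as a rotation vector (axis times angle).
In Python, from bench import monitor, cams, workorder gives the robot as it stands.
- The arm moves only by the tool move_arm, never from a script. Its arguments are lists of equal length, an entry for each row: "slide": the shift along the tool's x, y, z in cm, a list of three; "roll": the turn about the tool's z in rad. In form: {"slide": [[dx, dy, dz], ...], "roll": [roll, ...]}. A call has 1 to 20 rows; each row is the pose to reach, as a shift and turn from the pose commanded when the call began, along the tool's axes at that moment; what a row does not reach only later rows make up. A row lasts 1/10 s, in which the tool goes at most 50 mm and 8.59 degrees, less where a joint would pass 70% of its speed; a pose out of reach is approached as far as the arm can. A call with a gripper value outside its range is refused whole. "gripper" is the finger opening in cm, from 0 to 8.7, set as the call begins (left out, the last holds). The fingers move at their own pace and stop on an object; "squeeze" is the grip in N (left out, the last holds). Time passes only in rows, so rows that repeat a pose let the fingers close. It gives the time, the measured TCP pose, the force, the opening and the grip force at its end, in the units of the state.
- monitor.get_state(): the state, without advancing time (a new reading comes with each control period).
- cams.get_image(name): name is "scene" or "side" or "wrist"; returns the picture (400x640x3 uint8, red, green, blue); there is no depth.
- cams.get_calibration(name): a dict with "mtx" (3x3 intrinsics, pixels), "R" (3x3) and "t" (3): a world point X has camera coordinates R X + t. Camera axes: x right, y down, z forward; pixel columns grow to the right and rows downward; lengths in m; the calibration is good to about 2 mm. A picture is of the moment at which its call begins: read the wrist's pose just before it. get_calibration takes no time and is no camera call; for the wrist camera it gives the pose at the moment of the call.
- workorder.close_job(): hands the job in; it is judged then, once.
The state is a dict: "time": time; "joint_positions": joint angles; "qd": joint speeds; "joint_torque": joint torques, N m; "position": TCP position; "tool_rot": TCP orientation; "ft_force": force on the tool from outside, world axes, zero at the start; "torque": the same for the moment, N m; "grip_width": opening from 0.0 (shut) to 1.0 (fully open); "grip_force": force on a finger pad.
Only numpy, scipy, OpenCV 4.12 (cv2) and the standard library are available. Lean on these libraries where they do the work, as an engineer would, in place of code of your own. Each camera call takes 0.05 s, during which the arm holds its last target. There are 200 camera calls.

## Working session

There is one attempt and no reset: what is moved stays moved. The work goes in short steps, Python scripts to look and compute and a tool call to move; the robot and the scene stay as the last step left them, time stands still between calls to the robot, and variables do not carry over. Pictures are saved under pics/ and viewed, at most 10 in all, crops included, and the job is handed in when it is done.

Besides the shell and the picture viewer there is one more tool, called after "Emit:" in YAML: its name, and indented under it one key for each argument. move_arm: Moves the arm, as the interface text tells. Its arguments: {"type":"object","properties":{"slide":{"type":"array","items":{"type":"array","items":{"type":"number"}}},"roll":{"type":"array","items":{"type":"number"}},"gripper":{"type":"number"},"squeeze":{"type":"number"}},"required":["slide","roll"]}

```bash
ls; mkdir -p pics; python3 - <<'E'
from bench import monitor, cams
import cv2
s=monitor.get_state();print({k:s[k] for k in ("time","position","tool_rot","grip_width")})
for n in("scene","side","wrist"):
    c=cams.get_calibration(n);print(n,c["mtx"].tolist(),c["R"].round(3).tolist(),c["t"].round(3).tolist())
    cv2.imwrite(f"pics/{n}0.png",cams.get_image(n)[:,:,::-1])
E
```

```text
pics
{'time': 0.0, 'position': array([ 6.49445171e-01, -5.32774842e-05,  2.21482356e-01]), 'tool_rot': array([-2.2205231 , -2.22055925,  0.0022237 ]), 'grip_width': 1.0006092193093485}
scene [[519.6574814823801, 0.0, 324.4244204976002], [0.0, 519.6574814823801, 203.5673159040798], [0.0, 0.0, 1.0]] [[0.682, 0.731, -0.006], [0.554, -0.522, -0.648], [-0.477, 0.439, -0.761]] [-0.318, -0.202, 1.453]
side [[457.72353278398333, 0.0, 322.94515682463464], [0.0, 457.72353278398333, 195.93266105951076], [0.0, 0.0, 1.0]] [[0.705, -0.709, -0.0], [-0.452, -0.449, -0.771], [0.547, 0.544, -0.637]] [-0.351, 0.28, 1.068]
wrist [[280.68832837355217, 0.0, 316.4668660153622], [0.0, 280.68832837355217, 205.58844953959067], [0.0, 0.0, 1.0]] [[1.0, -0.0, -0.001], [0.0, -0.96, 0.281], [-0.001, -0.281, -0.96]] [-0.649, -0.034, 0.389]
```

View pics/scene0.png

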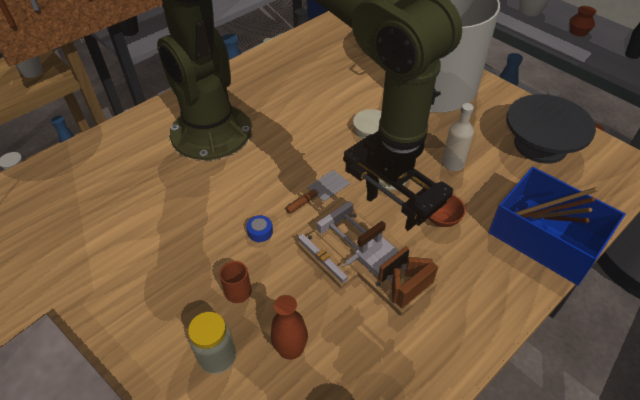

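View pics/side0.png

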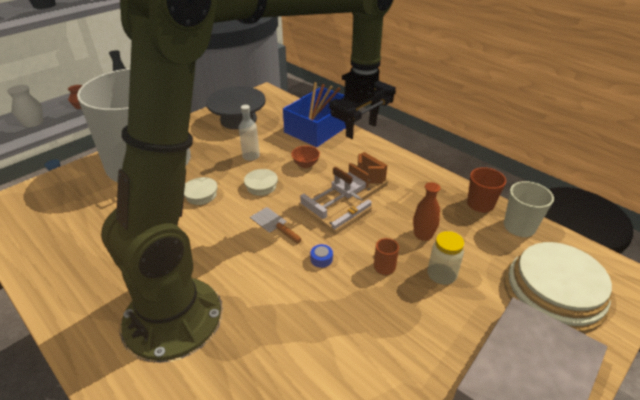

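View pics/wrist0.png

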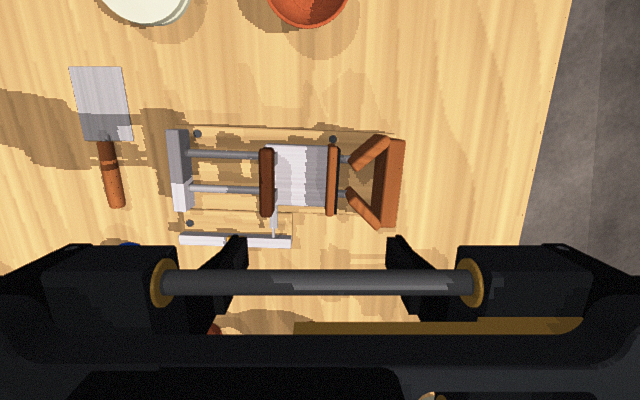

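The pictures show these things:
- **Cup:** terracotta, near scene (235,282) and side (386,257). The larger pot at side (486,190) is not it.
- **Stand candidates:** pale discs at side (200,190) and (261,181). The pale plate stack at side (565,275) is wider and lies on the bench.
- **Clamp:** scene (365,250), with the pointer and rail on its −y side.

Next I'll measure these.

```bash
cat > h.py <<'E'
import numpy as np, cv2
from bench import monitor, cams
def ray(c,p,z):
    d=c["R"].T@np.linalg.inv(c["mtx"])@[p[0],p[1],1.]; o=-c["R"].T@c["t"]
    return o+d*(z-o[2])/d[2]
def blobs(m,amin=60):
    n,l,s,ce=cv2.connectedComponentsWithStats(m.astype(np.uint8))
    return [(l==i,s[i],ce[i]) for i in range(1,n) if s[i][4]>=amin]
def circ(c,m,z):
    k=max(cv2.findContours(m.astype(np.uint8),0,1)[0],key=cv2.contourArea)[:,0]
    P=np.array([ray(c,p,z)[:2] for p in k]).astype(np.float32)
    (x,y),r=cv2.minEnclosingCircle(P*1000); return round(x),round(y),round(r)
E
python3 - <<'E'
from h import *
for n in("side","scene"):
    im=cv2.imread(f"pics/{n}0.png");c=cams.get_calibration(n);h=cv2.cvtColor(im,cv2.COLOR_BGR2HSV).astype(int)
    w=(h[...,1]<75)&(h[...,2]>135)
    for m,s,ce in blobs(w,100): print(n,"pale",ce.round(),s,circ(c,m,.03))
    t=((h[...,0]<12)|(h[...,0]>172))&(h[...,1]>120)&(h[...,2]>40)
    for m,s,ce in blobs(t,150): print(n,"terra",ce.round(),s,ray(c,ce,.04).round(3))
im=cv2.imread("pics/side0.png")
cv2.imwrite("pics/crop1.png",cv2.resize(im[150:310,150:450],None,fx=2.6,fy=2.6,interpolation=2))
print(cams.get_calibration("side")["R"])
E
```

```text
side pale [53. 14.] [  0   0 119  29 468] (654, 2263, 336)
side pale [63. 59.] [   0    9  131  106 8735] (579, 1559, 641)
side pale [279.  32.] [277  17   6  27 108] (1362, 1177, 195)
side pale [ 42. 134.] [  0 117  85  37 545] (79, 984, 149)
side pale [251. 127.] [244 120  12  16 107] (631, 493, 54)
side pale [ 43. 148.] [  0 129  90  39 591] (56, 891, 151)
side pale [261. 180.] [245 170  32  21 542] (459, 223, 60)
side pale [200. 188.] [184 178  33  21 580] (295, 321, 60)
side pale [354. 188.] [347 181  14  17 108] (628, -12, 39)
side pale [529. 196.] [510 181  44  27 193] (981, -400, 63)
side pale [264. 216.] [251 208  28  18 280] (355, 90, 38)
side pale [565. 275.] [ 520  242   91   66 4397] (743, -596, 106)
side pale [321. 251.] [315 246  13  11 110] (372, -119, 18)
side pale [534. 358.] [  458   298   151   102 10166] (507, -641, 218)
side pale [632. 384.] [619 367  21  33 433] (558, -808, 42)
side terra [74. 96.] [ 69  85  11  24 162] [0.271 1.178 0.04 ]
side terra [305. 155.] [292 145  27  23 442] [0.633 0.216 0.04 ]
side terra [485. 187.] [ 468  167   39   45 1265] [ 0.898 
[... 512 characters left out ...]
scene terra [583.  21.] [570   6  26  30 553] [0.443 1.203 0.04 ]
scene terra [298. 203.] [287 194  23  19 153] [ 0.394 -0.019  0.04 ]
scene terra [449. 212.] [429 194  37  33 729] [0.655 0.219 0.04 ]
scene terra [559. 207.] [522 198  73  19 237] [0.821 0.418 0.04 ]
scene terra [371. 233.] [358 222  27  25 234] [0.573 0.043 0.04 ]
scene terra [415. 276.] [393 258  44  46 714] [0.714 0.029 0.04 ]
scene terra [235. 281.] [ 219  261   32   42 1038] [ 0.465 -0.255  0.04 ]
scene terra [288. 328.] [ 271  295   37   65 1717] [ 0.623 -0.244  0.04 ]
[[ 7.04874989e-01 -7.09331449e-01 -3.80149841e-04]
 [-4.51942149e-01 -4.48689574e-01 -7.70990246e-01]
 [ 5.46717060e-01  5.43623548e-01 -6.36846838e-01]]
```

View pics/crop1.png

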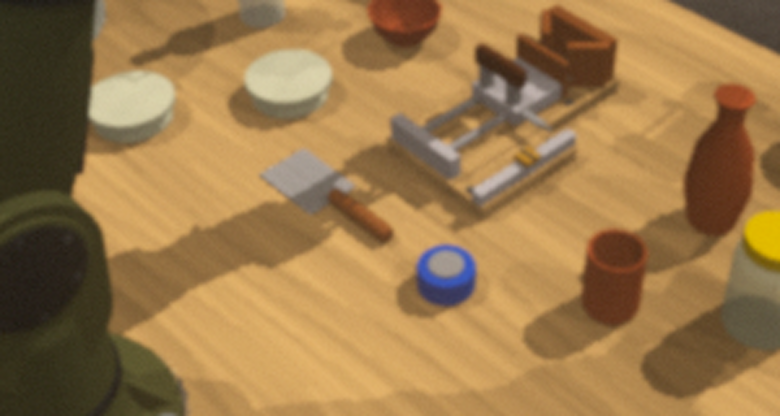

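The two stand look-alikes are side (261,181), at world about (0.46,0.22), and side (200,190), at about (0.30,0.33). They are pale discs of the same size. The plate stack is about 210 mm across, so it isn't a stand. The first disc has the smaller y, so it is farthest to the robot's right and is the stand. The crop confirms it at crop (288,82).

Next I'll triangulate the cup's neighbours.

```bash
cat >> h.py <<'E'
def tri(c1,p1,c2,p2):
    P=[c["mtx"]@np.c_[c["R"],c["t"]] for c in(c1,c2)]
    X=cv2.triangulatePoints(P[0],P[1],np.float64(p1),np.float64(p2))[:,0]; return X[:3]/X[3]
E
python3 - <<'E'
from h import *
a,b=[cams.get_calibration(n) for n in("side","scene")]
print("cup",tri(a,(386,256),b,(235,281)),"vase",tri(a,(428,213),b,(288,328)))
L=[]
for n in("side","scene"):
    im=cv2.imread(f"pics/{n}0.png");h=cv2.cvtColor(im,cv2.COLOR_BGR2HSV)
    m=cv2.inRange(h,(22,200,100),(32,255,255));L.append(max(blobs(m>0),key=lambda q:q[1][4])[2])
print("jar lid",tri(a,L[0],b,L[1]))
E
```

```text
cup [ 0.46651973 -0.25576922  0.04268545] vase [ 0.63968913 -0.25554692  0.07914016]
jar lid [ 0.55466492 -0.37249728  0.11184873]
```

Emit:
move_arm:
  slide:
    - [-4,-3,0]
    - [-8,-6,0]
    - [-12,-9,0]
    - [-16,-12,0]
    - [-20,-15,0]
    - [-23.5,-17,0]
    - [-25.5,-18.2,0]
    - [-25.5,-18.2,0]
    - [-25.5,-18.2,0]
  roll: [0,0,0,0,0,0,0,0,0]
  gripper: 8.7

```text
time: 1.05
position: [0.4679, -0.2548, 0.2224]
tool_rot: [-2.222, -2.22, -0.001]
ft_force: [0.0, 0.5, -0.7]
grip_width: 1.001
grip_force: 0.0
```

```bash
python3 - <<'E'
from h import *
s=monitor.get_state();print(s["position"],s["tool_rot"],s["time"])
c=cams.get_calibration("scene");im=cams.get_image("scene")[:,:,::-1].copy();cv2.imwrite("pics/scene1.png",im)
w=cams.get_calibration("wrist");iw=cams.get_image("wrist")[:,:,::-1].copy();cv2.imwrite("pics/wrist1.png",iw)
h=cv2.cvtColor(im,cv2.COLOR_BGR2HSV).astype(int)
for m,q,ce in blobs((h[...,1]<75)&(h[...,2]>135),150): print(ce.round(),q,circ(c,m,.03))
cv2.imwrite("pics/both1.png",np.hstack([cv2.resize(im[80:330,200:480],None,fx=1.6,fy=1.6),cv2.resize(iw,None,fx=.53,fy=1)]))
E
```

```text
[ 0.46794111 -0.25484694  0.22242245] [-2.22224423e+00 -2.22009381e+00 -9.72341399e-04] 1.05
[371. 121.] [354 109  37  25 690] (302, 332, 52)
[466. 131.] [458 124  16  15 174] (502, 487, 30)
[391. 169.] [371 155  41  29 932] (461, 234, 51)
[334. 214.] [319 203  33  23 154] (473, 32, 49)
```

View pics/both1.png

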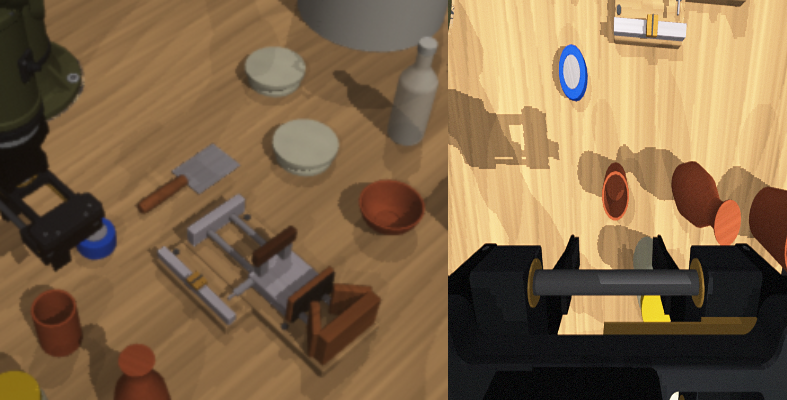

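Scene shows the stand at crop (305,146), now clear, at about (0.461,0.234) with r 51 mm. The wrist view has the cup rim directly ahead of the gripper at about (315,193). I'll check the rim position.

```bash
python3 - <<'E'
from h import *
w=cams.get_calibration("wrist");im=cv2.imread("pics/wrist1.png");h=cv2.cvtColor(im,cv2.COLOR_BGR2HSV).astype(int)
t=((h[...,0]<12)|(h[...,0]>172))&(h[...,1]>110)&(h[...,2]>40)
for m,q,ce in blobs(t,300): print(ce.round(),q,circ(w,m,.08))
print(ray(w,(316,193),.08))
E
```

```text
[316. 192.] [ 290  162   51   58 2273] (468, -249, 33)
[485. 202.] [ 421  162  132   84 6324] (661, -264, 83)
[609. 222.] [ 568  187   72   85 4286] (812, -299, 67)
[ 0.46849665 -0.2504249   0.08      ]
```

Emit:
move_arm:
  slide:
    - [0.1,0,4]
    - [0.2,0,8]
    - [0.2,0,12]
    - [0.2,0,15]
    - [0.2,0,17]
    - [0.2,0,18.2]
    - [0.2,0,18.6]
    - [0.2,0,18.6]
    - [0.2,0,18.6]
  roll: [0,0,0,0,0,0,0,0,0]

```text
time: 2.05
position: [0.4691, -0.2532, 0.0377]
tool_rot: [2.22, 2.221, 0.001]
ft_force: [0.5, -0.2, 0.2]
grip_width: 1.002
grip_force: 0.0
```

Emit:
move_arm:
  slide:
    - [0,0,0]
    - [0,0,0]
    - [0,0,0]
    - [0,0,0]
    - [0,0,0]
    - [0,0,0]
    - [0,0,0]
    - [0,0,0]
    - [0,0,0]
    - [0,0,0]
  roll: [0,0,0,0,0,0,0,0,0,0]
  gripper: 5
  squeeze: 26

```text
time: 3.05
position: [0.468, -0.2531, 0.0368]
tool_rot: [2.221, 2.221, 0.0]
ft_force: [-1.2, -0.0, 4.0]
grip_width: 0.671
grip_force: 26.0
```

Emit:
move_arm:
  slide:
    - [0,0,-0.5]
    - [0,0,-1.5]
    - [0,0,-3.5]
    - [0,0,-6]
    - [0,0,-9]
    - [0,0,-12]
    - [0,0,-14.5]
    - [0,0,-16]
    - [0,0,-16.5]
    - [0,0,-16.5]
  roll: [0,0,0,0,0,0,0,0,0,0]

```text
time: 4.05
position: [0.468, -0.253, 0.2016]
tool_rot: [2.221, 2.221, 0.0]
ft_force: [0.0, -0.7, -2.7]
grip_width: 0.666
grip_force: 26.0
```

```bash
python3 - <<'E'
from h import *
s=monitor.get_state();print(s["position"],s["grip_width"],s["ft_force"])
im=cams.get_image("side")[:,:,::-1];cv2.imwrite("pics/side2.png",im)
iw=cams.get_image("wrist")[:,:,::-1];cv2.imwrite("pics/wrist2.png",iw)
cv2.imwrite("pics/both2.png",np.hstack([im[120:320,250:500],iw[100:300,200:450]]))
E
```

```text
[ 0.46804717 -0.25298456  0.20164441] 0.6662410924525766 [ 0.01698334 -0.67831021 -2.65757643]
```

View pics/both2.png

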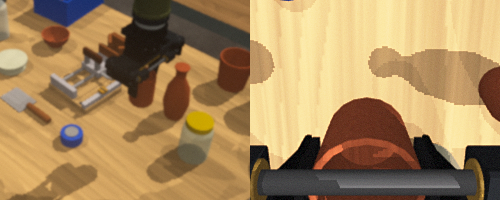

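The cup hangs upright in the fingers: both2 (140,90) in side and (375,140) in wrist. I'll carry it across.

Emit:
move_arm:
  slide:
    - [1,0,0]
    - [3,0,0]
    - [6,0,0]
    - [9.5,0,0]
    - [13,0,0]
    - [16.5,0,0]
    - [20,0,0]
    - [23.5,0,0]
    - [27,0,0]
    - [30.5,-0.2,0]
    - [34,-0.4,0]
    - [37.5,-0.6,0]
    - [41,-0.7,0]
    - [44,-0.7,0]
    - [46.5,-0.7,0]
    - [48,-0.7,0]
    - [48.5,-0.7,0]
    - [48.5,-0.7,0]
    - [48.5,-0.7,0]
  roll: [0,0,0,0,0,0,0,0,0,0,0,0,0,0,0,0,0,0,0]

```text
time: 6.05
position: [0.4609, 0.2308, 0.2011]
tool_rot: [2.222, 2.22, -0.002]
ft_force: [0.2, 0.2, -1.5]
grip_width: 0.668
grip_force: 26.0
```

```bash
python3 - <<'E'
from h import *
s=monitor.get_state();print(s["position"],s["grip_width"],s["ft_force"])
im={}
for n in("side","scene"):
    im[n]=cams.get_image(n)[:,:,::-1].copy();cv2.imwrite(f"pics/{n}3.png",im[n])
    c=cams.get_calibration(n)
    h=cv2.cvtColor(im[n],cv2.COLOR_BGR2HSV).astype(int)
    for m,q,ce in blobs((h[...,1]<75)&(h[...,2]>130),250):
        if q[4]<1200: print(n,ce.round(),q,circ(c,m,.03))
cv2.imwrite("pics/both3.png",np.hstack([cv2.resize(im["side"][100:280,180:380],None,fx=2,fy=2),cv2.resize(im["scene"][80:260,300:500],None,fx=2,fy=2)]))
E
```

```text
[0.46085641 0.23083964 0.20107456] 0.6677034131476987 [ 0.16763374  0.23040815 -1.48834905]
side [154.  61.] [141  26  35  77 491] (680, 1325, 449)
side [ 40. 135.] [  0 118  84  36 540] (76, 982, 146)
side [ 42. 148.] [  0 129  88  39 576] (53, 893, 148)
side [261. 180.] [245 170  32  21 538] (456, 224, 58)
side [199. 188.] [183 178  34  20 535] (297, 330, 52)
side [267. 219.] [251 208  35  24 433] (353, 74, 50)
side [632. 382.] [619 358  21  42 496] (569, -813, 51)
scene [372. 119.] [355 109  29  25 404] (302, 332, 52)
scene [391. 169.] [371 155  41  29 931] (461, 234, 51)
```

View pics/both3.png

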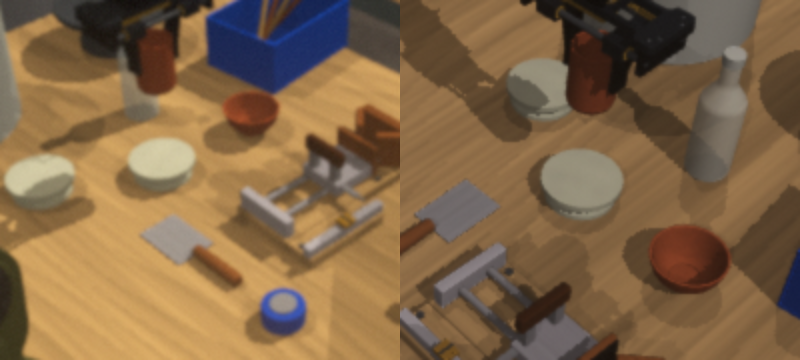

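The stand top is free, at both3 left (162,160) and right (582,182), under the held cup. I'll lower it.

Emit:
move_arm:
  slide:
    - [0,0,1]
    - [0.1,0,3]
    - [0.2,0,5.5]
    - [0.2,0,8]
    - [0.2,0,10]
    - [0.2,0,11.5]
    - [0.2,0,12.4]
    - [0.2,0,12.9]
    - [0.2,0,13.1]
    - [0.2,0,13.1]
    - [0.2,0,13.1]
  roll: [0,0,0,0,0,0,0,0,0,0,0]

```text
time: 7.25
position: [0.4616, 0.2342, 0.0713]
tool_rot: [2.221, 2.221, 0.002]
ft_force: [-0.7, 0.1, -1.4]
grip_width: 0.672
grip_force: 26.0
```

Emit:
move_arm:
  slide:
    - [0,0,0.1]
    - [0,0,0.15]
    - [0,0,0.2]
    - [0,0,0.25]
    - [0,0,0.25]
  roll: [0,0,0,0,0]

```text
time: 7.75
position: [0.461, 0.2339, 0.068]
tool_rot: [2.221, 2.221, -0.0]
ft_force: [0.3, -0.3, -1.0]
grip_width: 0.671
grip_force: 26.0
```

Emit:
move_arm:
  slide:
    - [0,0,0.03]
    - [0,0,0.06]
    - [0,0,0.1]
    - [0,0,0.1]
    - [0,0,0.1]
  roll: [0,0,0,0,0]

```text
time: 8.25
position: [0.461, 0.234, 0.067]
tool_rot: [2.221, 2.221, -0.0]
ft_force: [0.4, 0.2, -1.8]
grip_width: 0.673
grip_force: 26.0
```

Emit:
move_arm:
  slide:
    - [0,0,0]
    - [0,0,0]
    - [0,0,0]
    - [0,0,0]
    - [0,0,0]
    - [0,0,0]
    - [0,0,0]
    - [0,0,0]
  roll: [0,0,0,0,0,0,0,0]
  gripper: 8.7

```text
time: 9.05
position: [0.461, 0.234, 0.067]
tool_rot: [2.221, 2.221, -0.0]
ft_force: [-0.5, 0.5, 1.0]
grip_width: 1.0
grip_force: 0.0
```

Emit:
move_arm:
  slide:
    - [0,0,-1]
    - [0,0,-3]
    - [0,0,-6]
    - [0,0,-9]
    - [0,0,-12]
    - [0,0,-14.5]
    - [0,0,-15.5]
    - [0,0,-15.5]
  roll: [0,0,0,0,0,0,0,0]

```text
time: 9.85
position: [0.4618, 0.2344, 0.2238]
tool_rot: [2.22, 2.22, 0.005]
ft_force: [0.6, -0.1, -0.8]
grip_width: 0.997
grip_force: 0.0
```

Emit:
move_arm:
  slide:
    - [-2,2,0]
    - [-5,4,0]
    - [-8.5,6,0]
    - [-12,8,0]
    - [-15,10,0]
    - [-18,12,0]
    - [-20,13,0]
    - [-21,13,0]
    - [-21,13,0]
    - [-21,13,0]
  roll: [0,0,0,0,0,0,0,0,0,0]

```text
time: 10.85
position: [0.5901, 0.0256, 0.2214]
tool_rot: [-2.219, -2.222, 0.0]
ft_force: [0.7, 0.8, -0.5]
grip_width: 1.001
grip_force: 0.0
```

```bash
python3 - <<'E'
from h import *
s=monitor.get_state();print(s["position"],s["tool_rot"])
w=cams.get_calibration("wrist");iw=cams.get_image("wrist")[:,:,::-1].copy();cv2.imwrite("pics/wrist4.png",iw)
print(w["R"].tolist(),w["t"].tolist())
im=cams.get_image("side")[:,:,::-1].copy();cv2.imwrite("pics/side4.png",im)
cv2.imwrite("pics/both4.png",np.hstack([iw,cv2.resize(im[120:220,210:250+30],(160,400))[:, :]]))
E
```

```text
[0.59005097 0.02560576 0.22142807] [-2.21855783e+00 -2.22202537e+00  4.78000310e-04]
[[0.9999986989050831, 0.0014525042284699013, -0.0007017261648557053], [0.0015909170482229402, -0.9599677162346482, 0.2801061455416186], [-0.00026677910307902234, -0.2801068974850549, -0.9599687780392703]] [-0.5900166917094484, -0.009545435699082476, 0.3959914436169753]
```

View pics/both4.png

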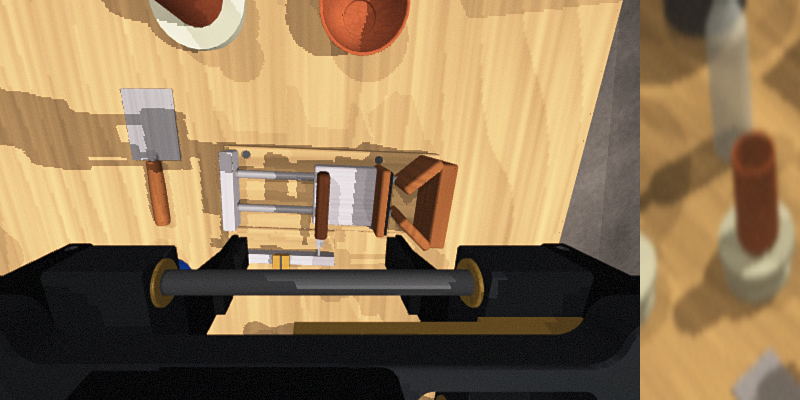

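Cup is upright on the stand, at both4 right (755,200). In the wrist view the bar is at (322,205), the pointer near (320,245) and the brass block at (281,262). I'll measure those up close.

```bash
python3 - <<'E'
from h import *
im=cv2.imread("pics/wrist4.png")
cv2.imwrite("pics/crop5.png",cv2.resize(im[140:275,210:345],(594,594),interpolation=2))
h=cv2.cvtColor(im,cv2.COLOR_BGR2HSV)
g=cv2.cvtColor(im,cv2.COLOR_BGR2GRAY)
for v in (257,260,263,266): print(v,g[v,270:293].tolist())
b=cv2.inRange(h,(0,80,20),(12,255,140))[170:245,312:335]
for v in range(174,242,6):
    x=np.where(b[v-170])[0]; print(v,x.min()+312 if len(x) else None,x.max()+312 if len(x) else None)
E
```

```text
257 [159, 137, 119, 186, 183, 183, 183, 184, 182, 162, 92, 98, 186, 185, 188, 186, 184, 182, 179, 135, 204, 207, 228]
260 [162, 164, 122, 184, 183, 177, 180, 180, 181, 159, 89, 96, 186, 183, 180, 184, 182, 179, 180, 132, 203, 232, 232]
263 [156, 155, 128, 184, 183, 181, 179, 181, 183, 164, 90, 95, 182, 187, 181, 181, 182, 181, 180, 144, 206, 230, 232]
266 [195, 194, 153, 179, 178, 176, 177, 179, 178, 157, 84, 94, 188, 180, 181, 178, 174, 182, 190, 126, 159, 159, 160]
174 318 328
180 317 329
186 317 329
192 317 328
198 317 328
204 317 328
210 316 327
216 316 327
222 316 327
228 316 326
234 315 326
240 None None
```

View pics/crop5.png

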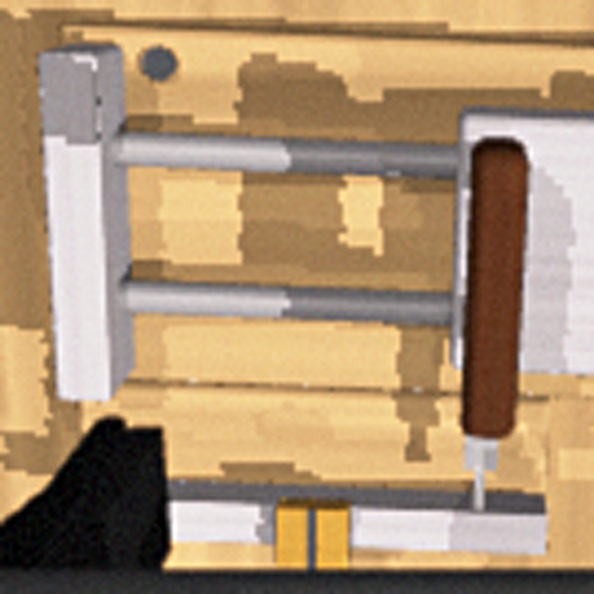

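Crop5: pointer tip at (478,508), i.e. px (318.6,255.5). The dark mark is at px (280.5,254.5) and the bar runs from px (323,176) to (320.5,236).

```bash
python3 - <<'E'
from h import *
w=cams.get_calibration("wrist")
p=ray(w,(318.6,255.5),.042);m=ray(w,(280.6,254.5),.044)
a=ray(w,(323,173),.099);b=ray(w,(320.3,239),.099)
r1=ray(w,(210+170/4.4,140+504/4.4),.036);r2=ray(w,(210+545/4.4,140+514/4.4),.036)
d=a-b;ux=np.array([d[1],-d[0],0])/np.linalg.norm(d);u2=(r2-r1)/np.linalg.norm(r2-r1)
print("pt",p,"mark",m,"bar",(a+b)/2,"len",np.linalg.norm(d))
print("angle bar",np.arctan2(ux[1],ux[0]),"rail",np.arctan2(u2[1],u2[0]),"travel",(p-m)@ux)
print(monitor.get_state()["position"])
E
```

```text
pt [ 0.59361605 -0.06577648  0.042     ] mark [ 0.54321948 -0.06345636  0.044     ] bar [0.59593334 0.01858142 0.099     ] len 0.07265970918396242
angle bar -0.031310698001525944 rail -0.026793904780796008 travel 0.050444501809446214
[0.59036131 0.02614209 0.22199958]
```

Emit:
move_arm:
  slide:
    - [-0.7,0.5,2]
    - [-0.7,0.5,5]
    - [-0.7,0.5,8]
    - [-0.7,0.5,10]
    - [-0.7,0.5,12]
    - [-0.7,0.5,13.5]
    - [-0.7,0.5,14.5]
    - [-0.7,0.5,15]
    - [-0.7,0.5,15]
    - [-0.7,0.5,15]
  roll: [0.03,0.03,0.03,0.03,0.03,0.03,0.03,0.03,0.03,0.03]
  gripper: 4

```text
time: 11.95
position: [0.5967, 0.0171, 0.0729]
tool_rot: [2.254, 2.187, 0.002]
ft_force: [-0.2, 0.4, 0.0]
grip_width: 0.462
grip_force: 0.0
```

Emit:
move_arm:
  slide:
    - [0,0,0]
    - [0,0,0]
    - [0,0,0]
    - [0,0,0]
    - [0,0,0]
    - [0,0,0]
    - [0,0,0]
    - [0,0,0]
  roll: [0,0,0,0,0,0,0,0]
  gripper: 0.5
  squeeze: 45

```text
time: 12.75
position: [0.5957, 0.017, 0.0723]
tool_rot: [-2.254, -2.187, 0.001]
ft_force: [-2.7, 0.2, 4.4]
grip_width: 0.155
grip_force: 45.0
```

Emit:
move_arm:
  slide:
    - [0,-0.2,0]
    - [0,-0.6,0]
    - [0,-1.1,0]
    - [0,-1.7,0]
    - [0,-2.3,0]
    - [0,-2.9,0]
    - [0,-3.5,0]
    - [0,-4.1,0]
    - [0,-4.6,0]
    - [0,-4.9,0]
    - [0,-5,0]
    - [0,-5,0]
    - [0,-5,0]
  roll: [0,0,0,0,0,0,0,0,0,0,0,0,0]

```text
time: 14.05
position: [0.5488, 0.0188, 0.0723]
tool_rot: [2.252, 2.185, 0.008]
ft_force: [7.5, 1.4, -4.3]
grip_width: 0.159
grip_force: 45.1
```

```bash
python3 - <<'E'
from h import *
s=monitor.get_state();print(s["position"],s["tool_rot"],s["ft_force"],s["grip_width"])
T=[]
for n,(v,u,k) in {"wrist":(0,0,0),"scene":(210,290,0),"side":(170,310,0)}.items():
    im=cams.get_image(n)[:,:,::-1].copy();cv2.imwrite(f"pics/{n}6.png",im)
    T.append(cv2.resize(im,(640,400))[140:340,220:420] if n=="wrist" else cv2.resize(im[v:v+80,u:u+80],(400,400),interpolation=2))
cv2.imwrite("pics/fin6.png",np.hstack([T[1],T[2]]))
E
```

```text
[0.54877655 0.01884458 0.07225963] [2.25167027 2.18531392 0.00793552] [ 7.48179851  1.3816309  -4.29763737] 0.15898337103992777
```

View pics/fin6.png

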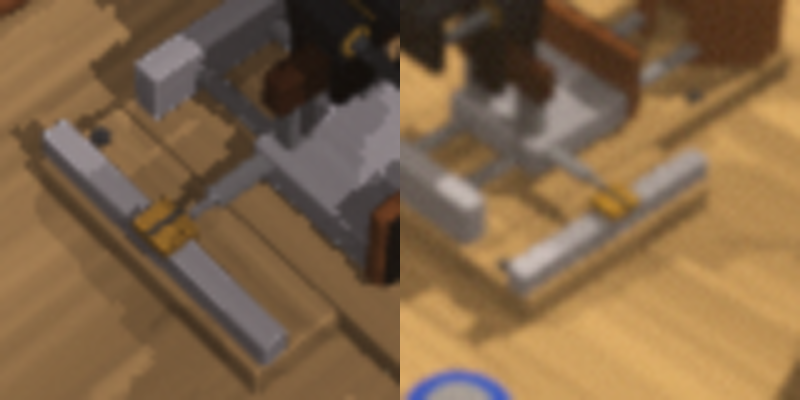

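The pointer tip (scene crop (193,210)) falls about 3 mm short of the mark line at (183,213). This agrees with the measured travel of 46.9 mm against 50.4 mm, so I'll pull a little more and hold.

Emit:
move_arm:
  slide:
    - [0,-0.1,0]
    - [0,-0.2,0]
    - [0,-0.3,0]
    - [0,-0.35,0]
    - [0,-0.35,0]
    - [0,-0.35,0]
    - [0,-0.35,0]
    - [0,-0.35,0]
    - [0,-0.35,0]
    - [0,-0.35,0]
    - [0,-0.35,0]
    - [0,-0.35,0]
    - [0,-0.35,0]
    - [0,-0.35,0]
    - [0,-0.35,0]
    - [0,-0.35,0]
    - [0,-0.35,0]
  roll: [0,0,0,0,0,0,0,0,0,0,0,0,0,0,0,0,0]

```text
time: 15.9
position: [0.5456, 0.0189, 0.0723]
tool_rot: [2.251, 2.185, 0.009]
ft_force: [7.4, 0.2, -5.2]
grip_width: 0.161
grip_force: 45.1
```

```bash
python3 - <<'E'
from h import *
# independent check: expected pointer/mark pixels in scene & tip-mark gap from pictures
s=monitor.get_state();print(s["position"],s["ft_force"])
u=np.array([.9996,-.029,0]);M=np.array([.54322,-.06346,.044])
for n in("scene","side"):
    c=cams.get_calibration(n)
    f=lambda X:(lambda q:(q[:2]/q[2]).round(1))(c["mtx"]@(c["R"]@X+c["t"]))
    im=cams.get_image(n)[:,:,::-1].copy();cv2.imwrite(f"pics/{n}7.png",im)
    y=cv2.inRange(cv2.cvtColor(im,cv2.COLOR_BGR2HSV),(15,150,60),(30,255,255))
    p=f(M).astype(int);w=np.zeros_like(y);w[p[1]-12:p[1]+13,p[0]-12:p[0]+13]=1;v,x=np.where((y>0)&(w>0))
    print(n,"mark",f(M),"10mm further",f(M-u*.01),"block px",x.mean().round(1),v.mean().round(1),"block pred",f(M-np.array([.0003,.010,0])))
E
```

```text
[0.54559506 0.01894834 0.07226494] [ 7.44579194  0.21261323 -5.19896577]
scene mark [327.2 251. ] 10mm further [324.1 248.2] block px 322.8 254.9 block pred [323.7 253.5]
side mark [349.9 206.3] 10mm further [347.4 207.9] block px 352.1 209.4 block pred [352.4 208. ]
```

```bash
python3 -c "
from bench import workorder
print(workorder.close_job())"
```

```text
the job is handed in; nothing more can be done
None
```

I handed the job in with the cup set down upright on the right-hand stand and let go, and the jaw held about 50.1 mm out against a measured 50.4 mm to the mark; that last figure is from arm travel, and no verdict came back.

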